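# Set the gauge tweezers to the pattern gap and hold them over the stencil

## Robot

A 7-joint arm with a two-finger parallel gripper is mounted at the origin on the work surface. World frame = base frame: x ahead of the robot, y to its left, z up, the work surface at z = 0. Lengths are in m, angles in rad, forces in N, time in s.
With the tool pointing down it reaches from about 0.425 to 0.975 m from the base axis. Payload 16.7 kg.
Tool frame: the origin (TCP) lies at the very end of the fingers, on their centre line; the grasp point (between the pads) lies 19 mm behind it; z points along the fingers, y is the line along which they close (so a half turn about z gives the same grasp; the last joint's range is limited). The gripper opens to 85 mm and grips with 20 to 120 N. Pads are 22 mm wide; open, the fingers measure 114 mm over their backs; the gripper's body (76 mm by 85 mm) begins 54 mm behind the grasp point. The pads swing forward as they close: fully open they stand 13 mm farther back than shut.
Start: joints at [1.036, 0.426, 0.074, 1.606, -0.034, 1.111, -0.067], TCP at [0.253, -0.626, 0.231] pointing down, gripper open.
Joint ranges: [-2.85, 2.85], [-0.5, 2.14], [-1.23, 1.37], [0.21, 2.46], [-1.02, 4.16], [0.16, 2.05], [-2.73, 2.73]. Speed limits (rad/s): [1.89, 1.89, 2.39, 2.39, 3.01, 3.01, 3.01].

## Interface

Orientations are given as a rotation vector (axis times angle).
In Python, from workcell import sensors, get_image, camera_params, manip gives the robot as it stands.
- The arm moves only by the shell command python3 -m inch 'ROWS' [FORCE]. ROWS is a JSON object of lists of equal length, an entry for each row: "fingers": the opening in per cent of the stroke, from 0 (shut) to 100 (fully open); "dp": the shift along the tool's x, y, z in cm, a list of three; "twist": the turn about the tool's z in rad. In form: {"fingers": [fingers, ...], "dp": [[dx, dy, dz], ...], "twist": [twist, ...]}. A call has 1 to 20 rows; each row shifts and turns the commanded pose from where the row before left it, along the tool's axes as they then stand; what a row does not reach is not made up. A row lasts 1/10 s, in which the tool goes at most 50 mm and 8.59 degrees, less where a joint would pass 70% of its speed; a pose out of reach is approached as far as the arm can. A call is refused whole if a number of a shift passes 5 or a number of a turn 0.15, either way. A call with a gripper value outside its range is refused whole. The fingers move at their own pace and stop on an object; FORCE is the grip in N (left out, the last holds). Time passes only in rows, so rows that do not move let the fingers close. It gives the time, the measured TCP pose, the force, the opening and the grip force at its end, in the units of the state.
- sensors.observe(): the state, without advancing time (a new reading comes with each control period).
- get_image(name): name is "side" or "top"; returns (picture, depth): 420x560x3 uint8, red, green, blue; 420x560 float32, m along the optical axis (not along the pixel's ray), 0 where there is no reading.
- camera_params(name): a dict with "camera_matrix" (3x3 intrinsics, pixels), "R" (3x3) and "t" (3): a world point X has camera coordinates R X + t. Camera axes: x right, y down, z forward; pixel columns grow to the right and rows downward; lengths in m; the calibration is good to about 2 mm. A picture is of the moment at which its call begins. camera_params takes no time and is no camera call.
- manip.job_done(): hands the job in; it is judged then, once.
The state is a dict: "t": time; "joint_positions": joint angles; "qvel": joint speeds; "joint_efforts": joint torques, N m; "eef_pos": TCP position; "tcp_rot": TCP orientation; "ft_force": force on the tool from outside, world axes, zero at the start; "moment": the same for the moment, N m; "finger_gap": finger opening in m; "gripper_force": force on a finger pad.
Only numpy, scipy, OpenCV 4.12 (cv2) and the standard library are available. Lean on these libraries where they do the work, as an engineer would, in place of code of your own. Each camera call takes 0.05 s, during which the arm holds its last target. There are 200 camera calls.

## Task

Pull the drawer of the little wooden chest all the way out to its stop and leave it open, then take the sprung gauge tweezers out of it by their blue finger rests and hold them with both tips over the yellow stencil on the work board, about a hand's breadth above it. Squeeze them until the tips stand 10 mm apart (black pointer in the green band of the gauge bar), never pinching the tips shut, and finish while still holding them there at that gap, steady. Leave the bottles, tubes, brush pot and tin on the table where they stand.

Things in the scene. Friction and masses are not known exactly. Their poses are not given: they have to be found in the camera images.
- chest_drawer0 (a joint): the one drawer of a fixed low wooden chest (220 mm deep, x; 280 wide, y; 85 high; its front faces its own -x). Travel in m: 0 shut, 0.150 at its outer stop; it slides along the chest's own -x with about 1 N of friction plus 4 N per m/s of speed, and stays where it is left
- drawer_in (a point): centre of the drawer's inside floor, 22 mm above the table, moving with the drawer; axes as the chest's. The inside measures 175 (x) x 238 mm (y); its walls reach 63 mm and its 15 mm thick front 73 mm above the table. Fully out, the inside from x = -87 to +56 mm is clear of the chest's top. The floor has a flat cork liner
- chest_drawer0_handle (a point): middle of the drawer's dark steel bar handle: a round bar 11 mm thick lying along the chest's y, 120 mm long, 35 mm in front of the drawer's face and 47 mm above the table; it can be pinched or hooked from above. Axes as the chest's: x points into the chest. With the drawer shut, the chest's centre is 145 mm ahead (x)
- tweezers: loose steel gauge tweezers, about 60 g, 145 mm long, 14 mm high, lying flat in the drawer, roughly crosswise, tips towards the chest's +y side, and moving with it. Origin: on the underside, midway between the blue finger rests; x points to the tips, z up. Bow at x = -68 mm; arms hinge at x = -65, y = +6 and -6 mm, sprung open. They balance within 2 mm of x = 0
- rests (a point): middle between the two blue finger rests, 7 mm above the tweezers' origin. Rests: flat, 44 mm long (x), 14 mm high. Unsqueezed their outer faces are 37 mm apart here, slanting wider to the tips; at the marked gap they are parallel and 26 mm apart. 1 mm less between the fingers here closes the tip gap by 2 mm. Force per side: 1.5 N at first touch, 5 N at the marked gap, 6 N with tips shut
- gauge (a point): middle of the tweezers 35 mm ahead of their origin, on top: here a thin bar fixed on the right (-y) arm lies over the left arm: red near the right arm, then a 6 mm green band, then white. The black pointer on the left arm stands mid-green at the marked gap, in the white when open
- blade_left (a joint): turn of the left (+y) arm in rad: 0 unsqueezed, 0.085 at the marked gap (both arms alike), about 0.123 with tips shut
- blade_right (a joint): turn of the right (-y) arm in rad, values as for the left
- tip_left (a point): inner face at the end of the left tip, 7 mm above the tweezers' underside; 32 mm from the right one unsqueezed, 10 mm at the marked gap
- tip_right (a point): inner face at the end of the right tip
- tip_mid (a point): point midway between the tips, 65 mm ahead (x) of the tweezers' origin and 7 mm above their underside
- board: fixed plywood work board, 200 (x) x 220 (y) x 10 mm, with a yellow stencil plate 130 x 130 x 2 mm with white dots on its middle. Origin: centre of the underside, on the table; the stencil's top is 12 mm above it
- bottle_yellow: loose bystander: yellow plastic paint bottle, upright, 58 mm across, about 130 mm tall; origin at the centre of its underside
- bottle_red: loose bystander: red paint jar with white lid, upright, 58 mm across, about 120 mm tall; origin at the centre of its underside
- tube_a: loose bystander: white paint tube standing on its cap, 42 mm across, 140 mm tall; origin at the centre of its underside
- tube_b: loose bystander: second white paint tube standing on its cap, 42 mm across, 140 mm tall; origin at the centre of its underside
- brush_pot: loose bystander: white pot, 76 mm across, 100 mm tall, holding brushes that reach up to 195 mm; origin at the centre of its underside
- ink_tin: loose bystander: flat dark ink tin, 70 x 100 x 19 mm; origin at the centre of its underside

How it is judged:
By the outcome, as a careful person would: the job done as asked, in the order asked, and still so for the second after the job is handed in, while the arm keeps its last pose, push and grip.
It also fails if it takes over 59 s, if anything falls off the work surface, if the arm or the gripper's body presses on something with over 40 N, if the wrist force passes 120 N, or if a joint passes its speed limit or range.

## Working session

There is one attempt and no reset: what is moved stays moved. The work goes in short steps, Python scripts to look and compute and a shell command to move; the robot and the scene stay as the last step left them, time stands still between calls to the robot, and variables do not carry over. Pictures are saved under pics/ and viewed, at most 10 in all, crops included, and the job is handed in when it is done.

```bash
mkdir -p pics; ls; cat > h.py <<'E'
import numpy as np, cv2
from workcell import sensors, get_image, camera_params, manip
from scipy.spatial.transform import Rotation as Ro
def cam(n):
    p=camera_params(n); return np.array(p["camera_matrix"]),np.array(p["R"]),np.array(p["t"])
def ray(n,u,v,z):
    K,R,t=cam(n); d=R.T@np.linalg.solve(K,[u,v,1.]); c=-R.T@t
    return c+d*(z-c[2])/d[2]
def proj(n,X):
    K,R,t=cam(n); q=K@(R@np.array(X)+t); return q[:2]/q[2]
def dep(n,u,v,D):
    K,R,t=cam(n); return R.T@(np.linalg.solve(K,[u,v,1.])*D-t)
E
python3 - <<'E'
from h import *
np.set_printoptions(precision=4,suppress=True)
for n in("top","side"):
    im,d=get_image(n); cv2.imwrite(f"pics/{n}0.png",im[:,:,::-1]); np.savez(f"{n}0.npz",im=im,d=d)
    K,R,t=cam(n); print(n,K[0],K[1],-R.T@t,R)
s=sensors.observe(); print(s); print(Ro.from_rotvec(s["tcp_rot"]).as_matrix())
E
```

```text
pics
top [529.8997   0.     276.9687] [  0.     529.8997 208.3403] [0.3688 0.0571 1.3557] [[-0.0013 -1.     -0.0077]
 [-0.9932  0.0022 -0.1167]
 [ 0.1167  0.0075 -0.9931]]
side [406.1904   0.     277.9333] [  0.     406.1904 207.1322] [0.1627 0.7218 0.6811] [[-0.8871 -0.4612 -0.0191]
 [-0.2805  0.5713 -0.7713]
 [ 0.3666 -0.6789 -0.6362]]
{'t': 0.1, 'joint_positions': array([ 1.0365,  0.4267,  0.0738,  1.6066, -0.0341,  1.1108, -0.0671]), 'qvel': array([ 0.0007,  0.0001,  0.0002, -0.0009, -0.002 ,  0.0013,  0.    ]), 'joint_efforts': array([  0.0091, -95.1551,   3.7721, -46.4407,   0.0197,   0.0065,
         0.    ]), 'eef_pos': array([ 0.2532, -0.6253,  0.2306]), 'tcp_rot': array([-3.0825, -0.6005,  0.0006]), 'ft_force': array([-0.0844,  0.2629, -0.5127]), 'moment': array([-0.0201, -0.0122, -0.0052]), 'gripper_force': 0.0, 'finger_gap': 0.08533238454890302}
[[ 0.9269  0.3754 -0.0006]
 [ 0.3754 -0.9269  0.0011]
 [-0.0001 -0.0012 -1.    ]]
```

View pics/top0.png

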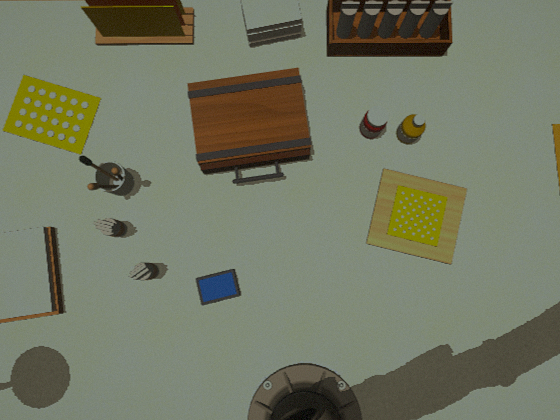

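View pics/side0.png

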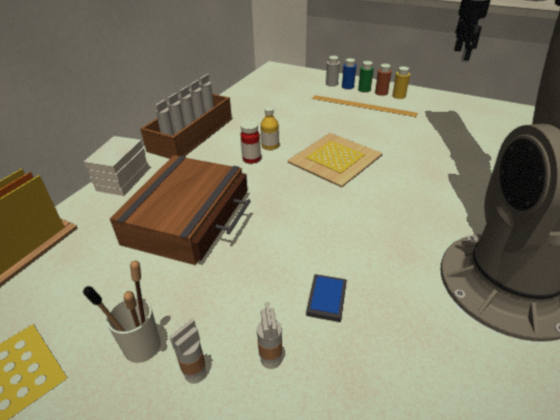

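Top view: the chest is centred near (250,118), its handle bar runs from about (234,181) to (285,175), the stencil is at (418,215), and the tubes and tin lie left and below. The side view agrees, with the bottles standing behind the board. Next I'll measure the handle by depth, and the stencil by colour.

```bash
python3 - <<'E'
from h import *
np.set_printoptions(precision=4,suppress=True)
f=np.load("top0.npz"); im,d=f["im"],f["d"]
K,R,t=cam("top")
v,u=np.mgrid[0:420,0:560]; P=(np.linalg.inv(K)@np.stack([u.ravel(),v.ravel(),np.ones(u.size)]))*d.ravel()-t[:,None]
P=(R.T@P).T.reshape(420,560,3)
roof=(P[...,2]>.075)&(P[...,2]<.1)&(u>170)&(u<330)&(v>60)&(v<180)
print("top z",np.median(P[roof][:,2]))
r=cv2.minAreaRect(P[roof][:,:2].astype(np.float32)); print("chest",r)
h=(P[...,2]>.035)&(P[...,2]<.07)&(v>168)&(v<190)&(u>225)&(u<295)&(im.max(2)<110)
q=P[h]; print(h.sum(),q.mean(0),q.min(0),q.max(0)); 
bx=cv2.boxPoints(r); print(bx)
print(cv2.minAreaRect(q[:,:2].astype(np.float32)))
hsv=cv2.cvtColor(im,cv2.COLOR_RGB2HSV)
m=(hsv[...,0]>22)&(hsv[...,0]<35)&(hsv[...,1]>200)&(u>370)&(u<470)&(v>170)&(v<265)
vv,uu=np.nonzero(m); rr=cv2.minAreaRect(np.stack([uu,vv],1).astype(np.float32)); print(rr, [ray("top",*c,.012) for c in cv2.boxPoints(rr)], ray("top",*rr[0],.012))
cv2.imwrite("pics/c.png",cv2.resize(im[55:200,170:330,::-1],None,fx=5,fy=4.1,interpolation=cv2.INTER_CUBIC))
# obstacles
ob=(P[...,2]>.012)&(P[...,2]<.3)
n,l,st,c=cv2.connectedComponentsWithStats(ob.astype(np.uint8))
for i in range(1,n):
    if st[i,4]>60: q=P[l==i]; print(st[i],q.min(0),q.max(0))
E
```

```text
top z 0.08517239783564304
chest ((0.7439518570899963, 0.13779672980308533), (0.22297635674476624, 0.2842506170272827), 8.561501502990723)
267 [0.6017 0.1218 0.0506] [0.5863 0.0543 0.0357] [0.6245 0.195  0.0596]
[[ 0.6125  0.2617]
 [ 0.6549 -0.0193]
 [ 0.8754  0.0139]
 [ 0.833   0.2949]]
((0.6041486859321594, 0.12487773597240448), (0.1411164551973343, 0.037825170904397964), 88.73523712158203)
((417.0294189453125, 215.3823699951172), (51.66008758544922, 50.204872131347656), 14.03624439239502) [array([ 0.4619, -0.2088,  0.012 ]), array([ 0.5868, -0.2431,  0.012 ]), array([ 0.5541, -0.3699,  0.012 ]), array([ 0.43  , -0.3344,  0.012 ])] [ 0.5079 -0.289   0.012 ]
[  80    0  113   45 3909] [0.9666 0.2924 0.012 ] [1.067  0.5515 0.1765]
[ 240    0   61   46 2286] [0.9614 0.0059 0.0122] [1.0499 0.1603 0.1084]
[ 326    0  126   56 5689] [ 0.9321 -0.3726  0.012 ] [ 1.0672 -0.0627  0.1716]
[  187    68   124   116 10711] [ 0.5863 -0.0145  0.0124] [0.8731 0.2904 0.0955]
[359 105  29  34 682] [ 0.7081 -0.1998  0.0121] [ 0.765  -0.144   0.1265]
[396 114  29  30 624] [ 0.6949 -0.2954  0.0125] [ 0.7528 -0.2389  0.1345]
[  79  156   54   40 1088] [0.5503 0.4233 0.0121] [0.6332 0.5121 0.1983]
[387 185  58  57 909] [ 0.4426 -0.3588  0.012 ] [ 0.5858 -0.2117  0.0224]
[ 93 218  33  19 441] [0.4532 0.4489 0.012 ] [0.4946 0.4924 0.1433]
[   0  227   62   96 5094] [0.2435 0.6059 0.012 ] [0.4799 0.7549 0.0606]
[129 263  29  17 396] [0.3484 0.3646 0.0137] [0.3879 0.4069 0.143 ]
[ 195  269   45   36 1104] [0.2862 0.1623 0.0122] [0.373  0.273  0.0263]
[ 247  364  114   56 3656] [ 0.0093 -0.1346  0.012 ] [0.1402 0.1411 0.2999]
```

View pics/c.png

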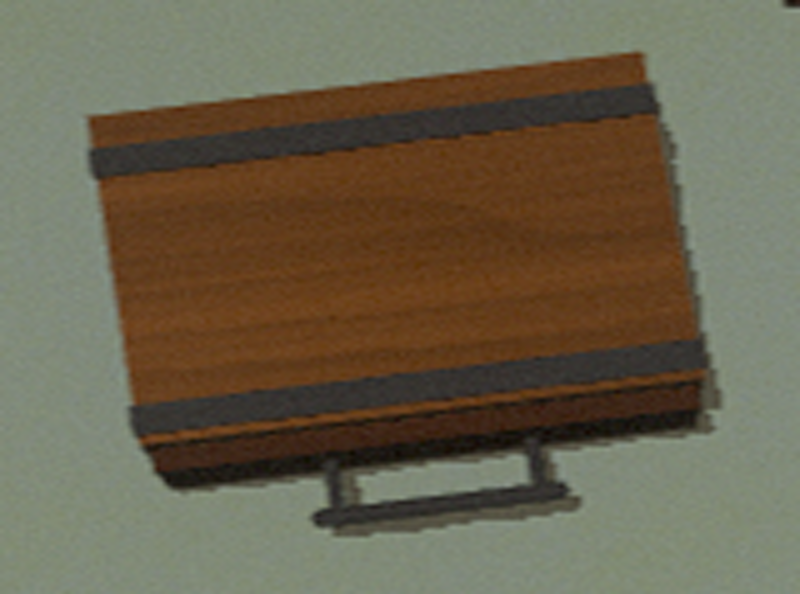

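Crop: the handle bar runs from about px (234,181) to (283,175), and the chest is turned about 8.6°. I'll move above the handle and cross-check its position by ray.

```bash
python3 -m inch '{"fingers":[30,30,30,30,30,30,30,30,30,30,30,30,30,30,30,30,30,30,30,30],"dp":[[3,-2.78,0],[3,-2.78,0],[3,-2.78,0],[3,-2.78,0],[3,-2.78,0],[3,-2.78,0],[3,-2.78,0],[3,-2.78,0],[3,-2.78,0],[3,-2.78,0],[3,-2.78,0],[3,-2.78,0],[3,-2.78,0],[3,-2.78,0],[3,-2.78,0],[3,-2.78,0],[3,-2.78,0],[3,-2.78,0],[3,-2.78,0],[3,-2.78,0]],"twist":[0,0,0,0,0,0,0,0,0,0,0,0,0,0,0,0,0,0,0,0]}' 60
python3 -m inch '{"fingers":[30,30,30,30,30,30,30,30,30,30,30],"dp":[[0,0,0],[0,0,0],[0,0,0],[0,0,0],[0,0,0],[0,0,0],[0,0,0],[0,0,0],[0,0,0],[0,0,0],[0,0,0]],"twist":[-0.14,-0.14,-0.14,-0.14,-0.14,-0.14,-0.14,-0.14,-0.14,-0.077,0]}'
cat >> h.py <<'E'
def go(x,y,z,yaw):
    "print shift in tool axes (cm) and twist to target; yaw = angle of tool y (deg)"
    s=sensors.observe(); M=Ro.from_rotvec(s["tcp_rot"]).as_matrix()
    a=np.degrees(np.arctan2(M[1,1],M[0,1])); tw=-(yaw-a+90)%180-90
    tw=-(((yaw-a+90)%180)-90)
    print("t",s["t"],"pos",np.round(s["eef_pos"],4),"yaw",a.round(2),"tilt",M[:,2].round(4),"dp cm",(M.T@(np.array([x,y,z])-s["eef_pos"])*100).round(2),"twist rad",np.radians(tw).round(3),"gap",s["finger_gap"],"F",s["ft_force"].round(2),s["gripper_force"],"q",s["joint_positions"].round(2))
E
python3 - <<'E'
from h import *
a,b=ray("top",233.6,181.3,.05),ray("top",283,175,.05); print(a,b,(a+b)/2,np.linalg.norm(a-b))
go(.6006,.1162,.029,8.56)
E
```

```text
t: 2.1
eef_pos: [0.6012, 0.1164, 0.2311]
tcp_rot: [3.084, 0.6, -0.001]
ft_force: [0.7, -1.2, 0.3]
finger_gap: 0.0258
gripper_force: 0.0
t: 3.2
eef_pos: [0.6006, 0.1147, 0.231]
tcp_rot: [-2.046, -2.383, 0.001]
ft_force: [0.4, -0.7, -0.0]
finger_gap: 0.0256
gripper_force: 0.0
[0.5904686  0.17522003 0.05      ] [0.60609757 0.0518029  0.05      ] [0.59828309 0.11351146 0.05      ] 0.12440279277155517
t 3.2 pos [0.6006 0.1147 0.231 ] yaw 8.72 tilt [-7.e-04  1.e-04 -1.e+00] dp cm [ 0.14  0.03 20.2 ] twist rad 0.003 gap 0.025590102794812518 F [ 0.35 -0.75 -0.04] 0.0 q [ 0.2   0.39 -0.63  1.72  0.25  1.11 -0.36]
```

```bash
python3 -m inch '{"fingers":[30,30,30,30,30,30,30,30,30,30,30,5,5,5,5,5],"dp":[[0.03,0,2],[0,0,2],[0,0,2.5],[0,0,2.5],[0,0,2.5],[0,0,2.5],[0,0,2.2],[0,0,2],[0,0,1.5],[0,0,0.5],[0,0,0],[0,0,0],[0,0,0],[0,0,0],[0,0,0],[0,0,0]],"twist":[0,0,0,0,0,0,0,0,0,0,0,0,0,0,0,0]}' 40
python3 - <<'E'
from h import *
go(.6006-.15*.989,.1162-.15*.149,.029,8.56)
E
```

```text
t: 4.8
eef_pos: [0.6, 0.1151, 0.0299]
tcp_rot: [-2.049, -2.381, 0.002]
ft_force: [-10.1, -1.4, 10.8]
finger_gap: 0.0098
gripper_force: 39.1
t 4.8 pos [0.6    0.1151 0.0299] yaw 8.58 tilt [-1.2e-03 -7.0e-04 -1.0e+00] dp cm [  0.1  -14.93   0.11] twist rad 0.0 gap 0.009783861811850317 F [-10.08  -1.43  10.83] 39.08945024013519 q [ 0.1   0.62 -0.53  1.87  0.43  0.77 -0.51]
```

```bash
python3 -m inch '{"fingers":[5,5,5,5,5,5,5,5,5,5,5,5,5,5,5,5,5,5,5,5],"dp":[[0,-0.4,0],[0,-0.8,0],[0,-0.9,0],[0,-0.9,0],[0,-0.9,0],[0,-0.9,0],[0,-0.9,0],[0,-0.9,0],[0,-0.9,0],[0,-0.9,0],[0,-0.9,0],[0,-0.9,0],[0,-0.9,0],[0,-0.9,0],[0,-0.9,0],[0,-0.8,0],[0,-0.7,0],[0,-0.5,0],[0,-0.3,0],[0,0,0]],"twist":[0,0,0,0,0,0,0,0,0,0,0,0,0,0,0,0,0,0,0,0]}'
python3 - <<'E'
from h import *
go(.6-.15*.989,.1151-.15*.149,.029,8.56)
E
```

```text
t: 6.8
eef_pos: [0.4518, 0.0937, 0.03]
tcp_rot: [2.047, 2.382, 0.007]
ft_force: [9.0, 6.5, -4.3]
finger_gap: 0.0095
gripper_force: 40.0
t 6.8 pos [0.4518 0.0937 0.03  ] yaw 8.65 tilt [ 0.0038  0.0025 -1.    ] dp cm [-0.09 -0.03  0.1 ] twist rad 0.002 gap 0.009476285735810169 F [ 9.    6.46 -4.31] 40.008679032325745 q [ 0.14  0.44 -0.56  2.2   0.42  0.59 -0.58]
```

```bash
python3 -m inch '{"fingers":[5,5,5,30,30,30,30,30,30,30,30,30,30,30,30,30,30,30,30,30],"dp":[[0,-0.15,0],[0,-0.15,0],[0,0,0],[0,0.2,0],[0,0,0],[0,0,0],[0,0,-1.5],[0,0,-2.5],[0,0,-3],[0,0,-3],[0,0,-3],[-4,1,-3],[-4,1,-2],[-4,1,0],[-4,1,0],[-4,1,0],[-4,0,0],[-3,0,0],[0,0,0],[0,0,0]],"twist":[0,0,0,0,0,0,0,0,0,0,0,0,0,0,0,0,0,0,0,0]}'
python3 - <<'E'
from h import *
go(.588,.114,.15,8.56)
for n in("top","side"):
    im,d=get_image(n); np.savez(f"{n}1.npz",im=im,d=d)
    c=im[80:220,170:330] if n=="top" else im[140:300,100:340]
    cv2.imwrite(f"pics/{n}1.png",cv2.resize(c[:,:,::-1],None,fx=3.3,fy=3.3,interpolation=cv2.INTER_CUBIC)if n=="side" else cv2.resize(c[:,:,::-1],None,fx=4,fy=4,interpolation=cv2.INTER_CUBIC))
E
```

```text
t: 8.8
eef_pos: [0.5386, -0.1666, 0.2083]
tcp_rot: [-2.048, -2.381, 0.0]
ft_force: [0.3, 0.6, -0.3]
finger_gap: 0.0259
gripper_force: 0.0
t 8.8 pos [ 0.5386 -0.1666  0.2083] yaw 8.58 tilt [-9.e-04  5.e-04 -1.e+00] dp cm [27.01  9.07  5.84] twist rad 0.0 gap 0.025874019000089656 F [ 0.31  0.64 -0.27] 0.0 q [ 0.62  0.31 -0.52  1.86  0.18  1.02  0.17]
```

View pics/top1.png

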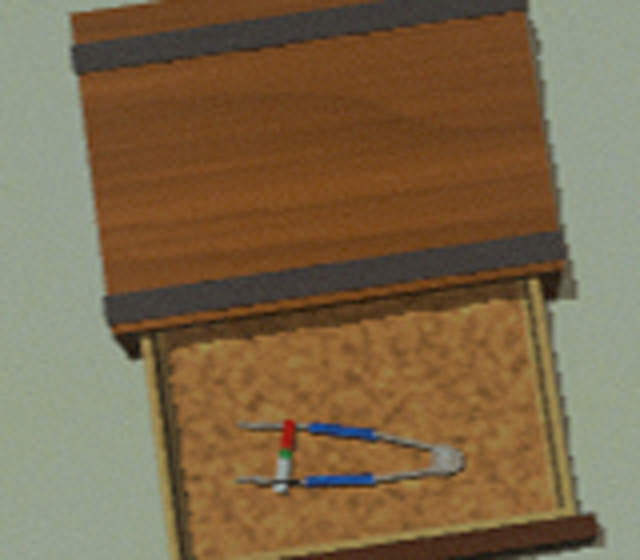

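View pics/side1.png

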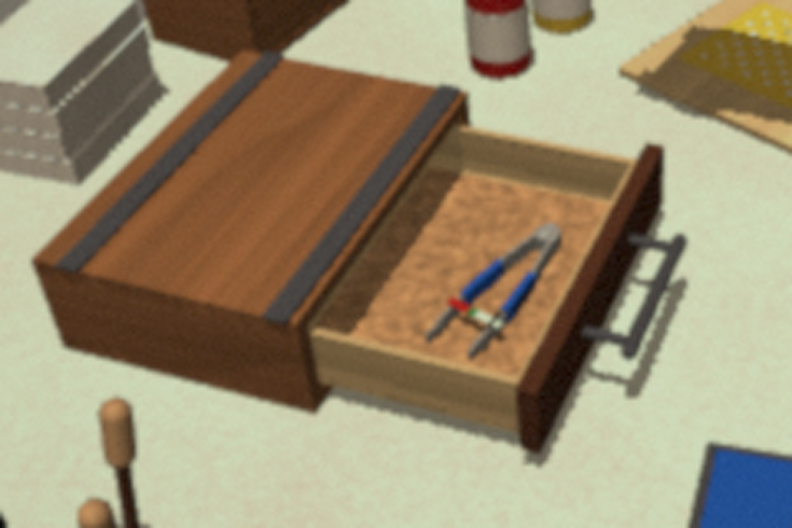

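The top crop shows the open tweezers in the drawer, blue rests at about (342,432) and (339,481), tips left (+y), bow right. The drawer is fully out with the handle intact. Now I'll locate the rests from both views.

```bash
cat > m.py <<'E'
from h import *
def blobs(n,im,z,box):
    hsv=cv2.cvtColor(im,cv2.COLOR_RGB2HSV); x0,x1,y0,y1=box
    m=np.zeros(im.shape[:2],np.uint8); h=hsv[y0:y1,x0:x1]
    m[y0:y1,x0:x1]=(h[...,0]>95)&(h[...,0]<130)&(h[...,1]>110)&(h[...,2]>60)
    k,l,s,c=cv2.connectedComponentsWithStats(m)
    out=[]
    for i in range(1,k):
        if s[i,4]>8:
            vv,uu=np.nonzero(l==i); r=cv2.minAreaRect(np.stack([uu,vv],1).astype(np.float32))
            out.append((s[i,4],c[i],r)); print(n,s[i,4],c[i].round(1),"xyz",ray(n,*c[i],z).round(4),r)
    return out
E
python3 - <<'E'
from m import *
np.set_printoptions(precision=4,suppress=True)
t=blobs("top",np.load("top1.npz")["im"],.035,(200,290,170,215))
blobs("side",np.load("side1.npz")["im"],.032,(220,280,200,250))
A,B=[ray("top",*o[1],.035) for o in t[:2]]
# bow and axis: midpoint between rests and bow px
bow=ray("top",170+446/4,80+460/4,.036); mid=(A+B)/2; d=mid-bow
tip=(ray("top",170+240/4,80+426/4,.033)+ray("top",170+238/4,80+481/4,.033))/2
print("mid",mid,"bow",bow,"tip",tip,"axis deg",np.degrees(np.arctan2(d[1],d[0])),np.degrees(np.arctan2(*(tip-bow)[[1,0]])),"normal",np.degrees(np.arctan2(d[1],d[0]))-90, np.linalg.norm(d))
print("front inner edge",ray("top",170+340/4,80+535/4,.07))
E
```

```text
top 36 [254.9 187.2] xyz [0.5777 0.1228 0.035 ] ((255.03846740722656, 187.1923065185547), (16.248550415039062, 2.1085903644561768), 7.125016689300537)
top 32 [254.5 199.5] xyz [0.5465 0.1236 0.035 ] ((254.5, 199.5), (1.0, 15.0), 90.0)
side 52 [246.  224.6] xyz [0.5751 0.121  0.032 ] ((246.00001525878906, 224.50001525878906), (3.535533905029297, 14.849242210388184), 45.0)
side 36 [256.8 228.8] xyz [0.5445 0.1227 0.032 ] ((256.9230651855469, 228.61537170410156), (2.773500919342041, 13.867505073547363), 33.6900634765625)
mid [0.5621 0.1232 0.035 ] bow [0.5576 0.0557 0.036 ] tip [0.5625 0.1862 0.033 ] axis deg 86.1925140218883 87.84662852534949 normal -3.8074859781117 0.06769473431992265
front inner edge [0.5067 0.1205 0.07  ]
```

```bash
python3 -m inch '{"fingers":[56,56,56],"dp":[[0,0,0],[0,0,0],[0,0,0]],"twist":[0.104,0.104,0]}' 20
python3 - <<'E'
from h import *
go(.561,.1225,.060,-3.3)
E
```

```text
t: 9.2
eef_pos: [0.5392, -0.1652, 0.2089]
tcp_rot: [2.284, 2.157, 0.0]
ft_force: [0.6, -0.7, 0.0]
finger_gap: 0.0479
gripper_force: 0.0
t 9.2 pos [ 0.5392 -0.1652  0.2089] yaw -3.29 tilt [ 1.e-04 -1.e-04 -1.e+00] dp cm [28.85  0.53 14.89] twist rad 0.0 gap 0.04785004821040909 F [ 0.58 -0.74  0.04] 0.0 q [ 0.59  0.31 -0.49  1.86  0.17  1.02 -0.03]
```

```bash
python3 -m inch '{"fingers":[56,56,56,56,56,56,56,56,56,56,56,56,56,56,56,56,56,56],"dp":[[2.85,0.05,0],[3.25,0.06,0],[3.25,0.06,0],[3.25,0.06,0],[3.25,0.06,0],[3.25,0.06,0],[3.25,0.06,0],[3.25,0.06,0],[3.25,0.06,0],[0,0,0],[0,0,2.5],[0,0,3],[0,0,3],[0,0,2.5],[0,0,2],[0,0,1.4],[0,0,0.5],[0,0,0]],"twist":[0,0,0,0,0,0,0,0,0,0,0,0,0,0,0,0,0,0]}'
python3 - <<'E'
from h import *
go(.561,.1225,.030,-3.3)
im,d=get_image("side"); cv2.imwrite("pics/s2.png",cv2.resize(im[150:270,180:320,::-1],None,fx=5,fy=5,interpolation=cv2.INTER_CUBIC))
E
```

```text
t: 11.0
eef_pos: [0.5608, 0.1214, 0.0597]
tcp_rot: [-2.282, -2.158, 0.001]
ft_force: [-0.4, -0.7, 0.1]
finger_gap: 0.0483
gripper_force: 0.0
t 11.0 pos [0.5608 0.1214 0.0597] yaw -3.2 tilt [-5.e-04  0.e+00 -1.e+00] dp cm [0.11 0.01 2.97] twist rad 0.002 gap 0.04831025140516121 F [-0.38 -0.69  0.08] 0.0 q [ 0.09  0.53 -0.53  1.94  0.37  0.77 -0.71]
```

View pics/s2.png

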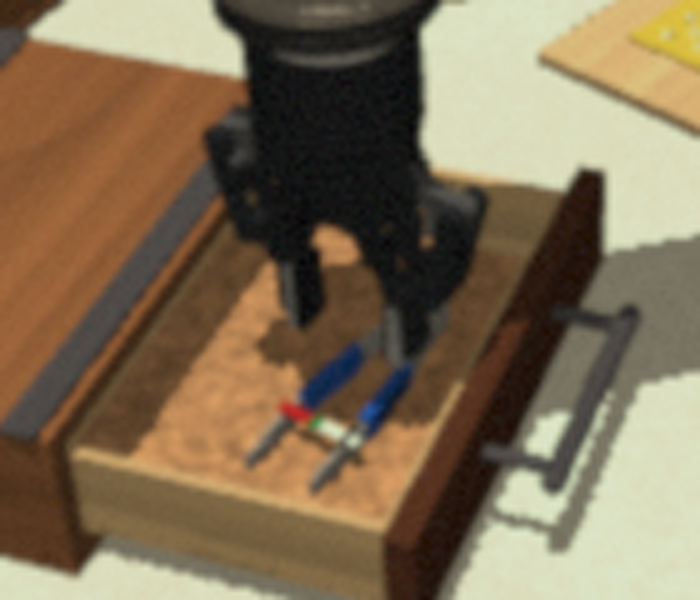

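The fingers straddle the rests. The fingertips are near full-frame px (240,215) and (260,223). I'll work out the tip height from that.

```bash
python3 - <<'E'
from h import *
s=sensors.observe(); p=s["eef_pos"]; M=Ro.from_rotvec(s["tcp_rot"]).as_matrix()
for dz in (0,.005,.01): print(dz,[proj("side",p+M[:,1]*k*.024+[0,0,dz]).round(1) for k in(1,-1)])
E
python3 -m inch '{"fingers":[56,56,56,56,56],"dp":[[0.1,0,1],[0,0,1],[0,0,0.5],[0,0,0.2],[0,0,0]],"twist":[0,0,0,0,0]}'
python3 -m inch '{"fingers":[56,56,56],"dp":[[0,0,0.2],[0,0,0.1],[0,0,0]],"twist":[0,0,0]}'
```

```text
0 [array([241.7, 214.2]), array([258.8, 220.8])]
0.005 [array([241.6, 212.6]), array([258.7, 219.2])]
0.01 [array([241.4, 210.9]), array([258.6, 217.5])]
t: 11.55
eef_pos: [0.5608, 0.1223, 0.0324]
tcp_rot: [-2.283, -2.157, 0.001]
ft_force: [0.2, -0.1, -0.5]
finger_gap: 0.0475
gripper_force: 0.0
t: 11.85
eef_pos: [0.561, 0.1223, 0.0298]
tcp_rot: [-2.284, -2.157, -0.0]
ft_force: [-0.6, -0.2, 0.5]
finger_gap: 0.0478
gripper_force: 0.0
```

```bash
python3 -m inch '{"fingers":[47,47,47],"dp":[[0,0,0.2],[0,0,0.1],[0,0,0]],"twist":[0,0,0]}'
python3 -m inch '{"fingers":[47,47],"dp":[[0,0,0.1],[0,0,0]],"twist":[0,0]}'
python3 - <<'E'
from h import *
go(.561,.1225,.026,-3.3)
E
```

```text
t: 12.15
eef_pos: [0.5611, 0.1223, 0.0267]
tcp_rot: [-2.284, -2.157, -0.0]
ft_force: [0.7, 0.8, -0.4]
finger_gap: 0.04
gripper_force: 0.2
t: 12.35
eef_pos: [0.561, 0.1223, 0.0257]
tcp_rot: [-2.284, -2.157, 0.0]
ft_force: [0.7, -0.1, -0.1]
finger_gap: 0.04
gripper_force: 0.2
t 12.35 pos [0.561  0.1223 0.0257] yaw -3.27 tilt [-0.  0. -1.] dp cm [ 0.02 -0.   -0.03] twist rad 0.0 gap 0.04004770866380398 F [ 0.71 -0.06 -0.07] 0.19499240148434183 q [ 0.07  0.58 -0.5   1.96  0.41  0.71 -0.74]
```

```bash
python3 -m inch '{"fingers":[42,40,40],"dp":[[0,0,0],[0,0,0],[0,0,0]],"twist":[0,0,0]}'
python3 -m inch '{"fingers":[37,34,34,34],"dp":[[0,0,0],[0,0,0],[0,0,0],[0,0,0]],"twist":[0,0,0,0]}'
```

```text
t: 12.65
eef_pos: [0.5612, 0.1224, 0.026]
tcp_rot: [2.284, 2.157, 0.001]
ft_force: [-0.0, -0.2, 6.0]
finger_gap: 0.0346
gripper_force: 4.0
t: 13.05
eef_pos: [0.5614, 0.1225, 0.0261]
tcp_rot: [2.284, 2.157, 0.001]
ft_force: [0.1, 0.9, 7.0]
finger_gap: 0.0292
gripper_force: 5.5
```

```bash
python3 -m inch '{"fingers":[34,34,34,34,34,34,34,34,34,34,34,34],"dp":[[0,0,-0.1],[0,0,-0.3],[0,0,-0.8],[0,0,-1.2],[0,0,-1.8],[0,0,-2],[0,0,-2],[0,0,-2],[0,0,-1.5],[0,0,-0.8],[0,0,-0.3],[0,0,0]],"twist":[0,0,0,0,0,0,0,0,0,0,0,0]}'
python3 - <<'E'
from h import *
go(.508,-.289,.12,-3.3)
for n in("top","side"):
    im,d=get_image(n); np.savez(f"{n}3.npz",im=im,d=d)
im=np.load("side3.npz")["im"]; t=np.load("top3.npz")["im"]
a=cv2.resize(im[120:240,180:310],None,fx=4,fy=4,interpolation=cv2.INTER_CUBIC)
b=cv2.resize(t[140:220,200:275],None,fx=3.6,fy=6,interpolation=cv2.INTER_CUBIC)
cv2.imwrite("pics/s3.png",np.hstack([a,b])[:,:,::-1])
E
```

```text
t: 14.25
eef_pos: [0.5609, 0.1222, 0.1537]
tcp_rot: [2.284, 2.157, -0.0]
ft_force: [-0.2, -0.7, -1.1]
finger_gap: 0.0289
gripper_force: 3.6
t 14.25 pos [0.5609 0.1222 0.1537] yaw -3.28 tilt [-0.e+00 -1.e-04 -1.e+00] dp cm [-41.35  -2.94   3.38] twist rad 0.0 gap 0.02885697369418392 F [-0.24 -0.69 -1.11] 3.5556070572783938 q [ 0.15  0.41 -0.59  1.88  0.28  0.94 -0.63]
```

View pics/s3.png

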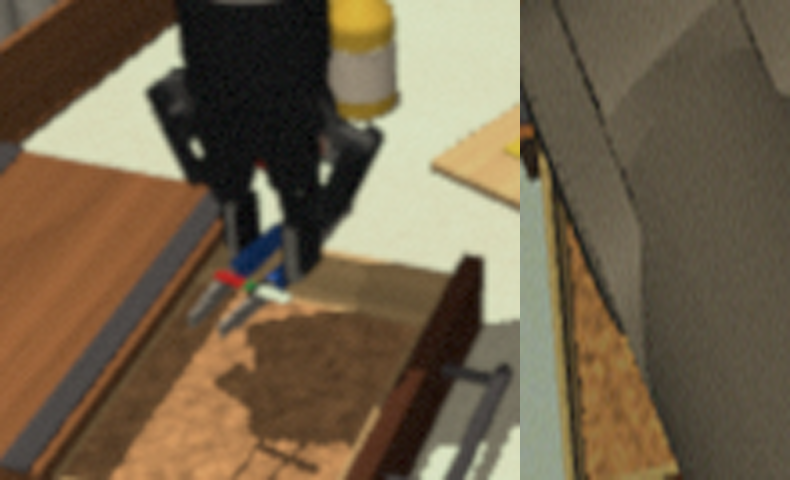

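Side crop (left half): the tweezers are held level between the fingers, the pointer in the white just past the green, tips still apart. I'll carry them to the board.

```bash
python3 -m inch '{"fingers":[34,34,34,34,34,34,34,34,34,34,34,34,34,34,34,34,34,34,34,34],"dp":[[-0.8,-0.1,0],[-1.6,-0.15,0],[-2.4,-0.15,0],[-2.9,-0.15,0],[-2.9,-0.15,0],[-2.9,-0.15,0],[-2.9,-0.15,0],[-2.9,-0.15,0],[-2.9,-0.15,0],[-2.9,-0.15,0],[-2.9,-0.15,0],[-2.9,-0.15,0],[-2.9,-0.15,0],[-2.9,-0.15,0],[-2.9,-0.15,0],[-2.9,-0.15,0],[-2.4,-0.15,0],[-1.6,-0.15,0],[-0.8,-0.15,0],[-0.6,-0.1,0]],"twist":[0,0,0,0,0,0,0,0,0,0,0,0,0,0,0,0,0,0,0,0]}'
python3 -m inch '{"fingers":[34,34,34,34,34,34,34],"dp":[[0,0,0.5],[0,0,1],[0,0,1.5],[0,0,1.2],[0,0,0.8],[0,0,0.4],[0,0,0]],"twist":[0,0,0,0,0,0,0]}'
python3 -m inch '{"fingers":[33,32,31.5,31.5,31.5],"dp":[[0,0,0],[0,0,0],[0,0,0],[0,0,0],[0,0,0]],"twist":[0,0,0,0,0]}'
python3 - <<'E'
from h import *
go(.504,-.354,.099,-3.3)
for n in("top","side"):
    im,d=get_image(n); np.savez(f"{n}4.npz",im=im,d=d)
im=np.load("side4.npz")["im"]; t=np.load("top4.npz")["im"]
u,v=proj("side",[.506,-.32,.11]).astype(int); U,V=proj("top",[.506,-.32,.11]).astype(int); print(u,v,U,V)
a=cv2.resize(im[v-25:v+25,u-32:u+33],None,fx=8,fy=8,interpolation=cv2.INTER_CUBIC)
b=cv2.resize(t[V-40:V+40,U-27:U+27],None,fx=5,fy=5,interpolation=cv2.INTER_CUBIC)
cv2.imwrite("pics/s4.png",np.hstack([a,b])[:,:,::-1])
E
```

```text
t: 16.35
eef_pos: [0.5043, -0.3545, 0.1535]
tcp_rot: [-2.284, -2.156, -0.0]
ft_force: [0.3, 0.3, -0.6]
finger_gap: 0.0289
gripper_force: 3.6
t: 17.05
eef_pos: [0.5046, -0.354, 0.099]
tcp_rot: [-2.283, -2.157, 0.0]
ft_force: [0.6, 0.1, 0.0]
finger_gap: 0.029
gripper_force: 3.6
t: 17.55
eef_pos: [0.5048, -0.3544, 0.0999]
tcp_rot: [2.284, 2.157, 0.0]
ft_force: [-0.9, 0.3, 0.4]
finger_gap: 0.0267
gripper_force: 4.3
t 17.55 pos [ 0.5048 -0.3544  0.0999] yaw -3.27 tilt [ 2.e-04 -1.e-04 -1.e+00] dp cm [ 0.03 -0.08  0.09] twist rad 0.001 gap 0.02667975118107351 F [-0.9   0.28  0.37] 4.33926522731781 q [ 0.82  0.51 -0.41  1.83  0.26  0.86  0.23]
341 121 440 211
```

View pics/s4.png

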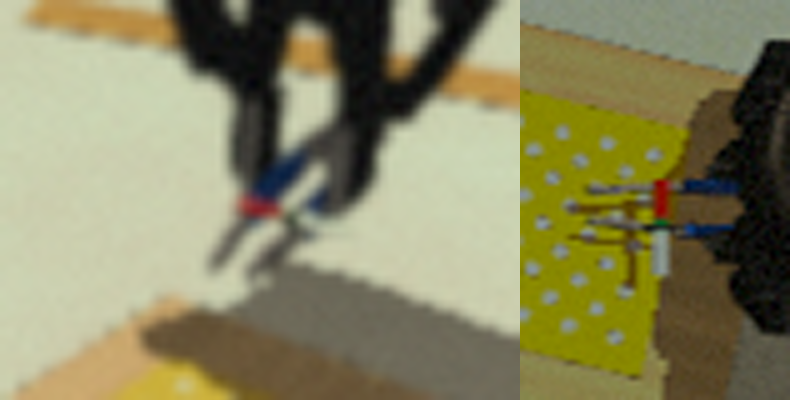

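Both views show the tweezers held level with both tips over the stencil (top crop tips at about (590,190) and (588,221)), and the pointer near the green's white edge. I'll squeeze slightly more and take an averaged close-up.

```bash
python3 -m inch '{"fingers":[31,30.6,30.6,30.6],"dp":[[0,0,0],[0,0,0],[0,0,0],[0,0,0]],"twist":[0,0,0,0]}'
python3 - <<'E'
from h import *
go(.504,-.354,.099,-3.3)
np.set_printoptions(precision=0,suppress=True,linewidth=200)
t=np.mean([get_image("top")[0].astype(float) for _ in range(12)],0); np.save("t5.npy",t)
U,V=440,211
c=t[V-20:V+25,U-22:U+22]
cv2.imwrite("pics/t5.png",cv2.resize(np.clip(c[:,:,::-1]*1.3,0,255).astype(np.uint8),None,fx=13,fy=13,interpolation=cv2.INTER_CUBIC))
E
```

```text
t: 18.05
eef_pos: [0.5047, -0.3543, 0.0997]
tcp_rot: [-2.284, -2.157, -0.0]
ft_force: [-0.3, 0.4, -0.6]
finger_gap: 0.0266
gripper_force: 4.6
t 18.05 pos [ 0.5047 -0.3543  0.0997] yaw -3.27 tilt [-0.e+00  1.e-04 -1.e+00] dp cm [ 0.02 -0.08  0.07] twist rad 0.001 gap 0.026642410932579755 F [-0.34  0.38 -0.61] 4.56758625805378 q [ 0.82  0.51 -0.41  1.83  0.26  0.86  0.23]
```

View pics/t5.png

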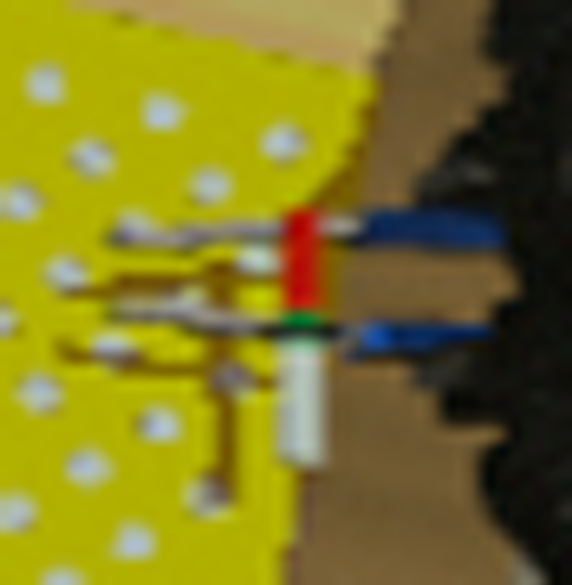

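Close-up: the bar runs red (row 210–308), thin green, black pointer (row ~330), then white. So the pointer sits slightly to the white side of mid-green. I'll measure it and squeeze a touch more.

```bash
python3 -m inch '{"fingers":[30,29.9,29.9,29.9],"dp":[[0,0,0],[0,0,0],[0,0,0],[0,0,0]],"twist":[0,0,0,0]}'
python3 - <<'E'
from h import *
np.set_printoptions(precision=0,suppress=True,linewidth=200)
s=sensors.observe(); print(s["finger_gap"],s["gripper_force"])
a=np.load("t5.npy"); b=np.mean([get_image("top")[0].astype(float) for _ in range(12)],0); np.save("t6.npy",b)
for t in(a,b):
    c=t[191:236,418:462]; print("bar rows 14..36 (R,G,B)"); print(c[14:38,22:25].mean(1).T)
    for k in (10,12,14): print("tip col",k,c[14:28,k].sum(1)/3)
E
```

```text
t: 19.05
eef_pos: [0.5048, -0.3543, 0.0997]
tcp_rot: [-2.284, -2.157, -0.0]
ft_force: [0.7, 0.6, -1.2]
finger_gap: 0.0259
gripper_force: 4.7
0.025927616441513708 4.747818410396576
bar rows 14..36 (R,G,B)
[[129. 115. 127. 129. 127. 134. 132. 131. 133. 127.  28.  29.  88. 135. 130. 129. 130. 127. 127. 127. 127. 110.  93.  93.]
 [126. 101.  43.  28.  24.  31.  27.  27.  25.  44.  91.  45. 120. 141. 136. 136. 138. 135. 135. 135. 134. 111.  78.  79.]
 [  0.   1.  11.  22.   6.   4.   6.   4.   5.  10.  30.  32.  91. 126. 123. 124. 124. 126. 126. 126. 125.  84.  19.  22.]]
tip col 10 [ 91.  92. 118. 127.  96.  76.  90.  53.  68. 103.  78.  93. 105.  63.]
tip col 12 [ 90.  91.  91. 105. 103.  77.  90.  54.  68. 109.  82.  93.  93.  88.]
tip col 14 [106.  83.  90.  94.  89.  65.  91.  63. 107. 123.  85.  56.  95.  88.]
bar rows 14..36 (R,G,B)
[[128. 114. 121. 130. 128. 130. 128. 128. 130. 124.  47.  24.  75. 137. 130. 129. 131. 129. 130. 130. 130. 120.  92.  93.]
 [125. 102.  48.  30.  28.  28.  27.  24.  25.  32.  53.  45. 115. 142. 136. 137. 139. 138. 138. 138. 138. 123.  77.  78.]
 [  0.   0.   8.  24.  10.   3.   5.   4.   5.   7.  21.  25.  73. 128. 124. 124. 125. 124. 124. 125. 124.  95.  19.  22.]]
tip col 10 [ 90.  91. 118. 132. 102.  74.  92.  72.  70. 106.  70.  92.  84.  66.]
tip col 12 [ 91.  91.  91. 109. 103.  81.  90.  53.  69. 110.  78.  94.  91.  73.]
tip col 14 [106.  83.  89.  87.  96.  76.  91.  56.  79. 114.  76.  71.  95.  89.]
```

```bash
python3 -m inch '{"fingers":[29.9,29.9,29.9,29.9,29.9],"dp":[[0,0,0],[0,0,0],[0,0,0],[0,0,0],[0,0,0]],"twist":[0,0,0,0,0]}'
python3 - <<'E'
from h import *
v,u=np.mgrid[0:420,0:560]; K,R,t=cam("top")
im,d=get_image("top"); cv2.imwrite("pics/f.png",im[:,:,::-1])
ax=np.array([.989,.149])
for D in (np.load("top0.npz")["d"],d):
    P=(R.T@((np.linalg.inv(K)@np.stack([u.ravel(),v.ravel(),np.ones(u.size)]))*D.ravel()-t[:,None])).T
    k=(P[:,2]>.04)&(P[:,2]<.1)&(P[:,1]>.05)&(P[:,1]<.17)&(P[:,0]>.38)&(P[:,0]<.7)
    s=P[k][:,:2]@ax; print(np.sort(s)[[5,20,40,80]].round(4))
E
```

```text
t: 20.15
eef_pos: [0.5047, -0.3543, 0.0997]
tcp_rot: [-2.284, -2.157, -0.0]
ft_force: [0.4, -0.1, -1.0]
finger_gap: 0.0256
gripper_force: 4.7
[0.6053 0.6061 0.6067 0.6085]
[0.4559 0.4567 0.4578 0.46  ]
```

View pics/f.png

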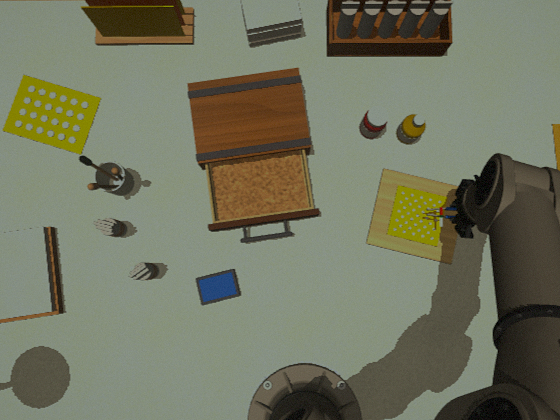

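The final view shows the drawer fully out (about 0.149 m measured), the bystanders unmoved, and the tweezer tips near (428,214) over the stencil.

```bash
python3 -c "from workcell import manip; print(manip.job_done())"
```

```text
the job is handed in; nothing more can be done
None
```

I handed the job in: the drawer is out to its stop, and the tweezers are held steady with both tips about 9 cm above the stencil, the pointer near mid-green (about 10 mm tip gap by my estimate, never pinched shut), and nothing else on the table has moved.

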